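# Find the weak spring on the tester

## Robot

A 6-joint arm with a two-finger parallel gripper is mounted at the origin on a cart in front of the work surface, level with it; the furniture and walls round the work are solid. World frame = base frame: x ahead of the robot, y to its left, z up, the work surface at z = 0. Lengths are in m, angles in degrees, forces in N, time in s.
With the tool pointing down it reaches from about 0.4 to 0.825 m from the base axis. Payload 7 kg.
Tool frame: the origin (TCP) lies on the centre line of the jaws, within the pads' length; the fingertips stand 11 mm ahead of it and the grasp point (between the pads) lies 8 mm behind it; z points along the fingers, y is the direction in which the jaws open and shut (so a half turn about z gives the same grasp; the last joint's range is limited). The gripper opens to 88 mm and grips with 3 to 60 N. Pads are 19 mm wide; open, the fingers measure 130 mm over their backs; the gripper's body (78 mm by 193 mm) begins 47 mm behind the grasp point.
Start: joints at [86.179, 20.546, 0.682, 0, -70.136, -16.507], TCP at [0.235, 0.633, 0.203] pointing down, gripper open.
Joint ranges: [-176.03, 176.03], [-82.01, 121.73], [-58.28, 71.71], [-173.87, 95.51], [-174.79, -0.11], [-173.66, 173.66]. Speed limits (degrees/s): [136.94, 136.94, 172.46, 180, 180, 180].

## Interface

Orientations are given as [roll, pitch, yaw] about the fixed x, y, z axes, in that order (R = Rz(yaw) Ry(pitch) Rx(roll)).
In Python, from plant import ctrl, cams, order gives the robot as it stands.
- The arm moves only by the tool jog_arm, never from a script. Its argument "motion" is a list of rows, each an object with "offset": the shift along the tool's x, y, z in mm, a list of three; "roll": the turn about the tool's z in rad; "hand": the finger opening in mm, from 0 to 87.6. A call has 1 to 20 rows; each row is the pose to reach, as a shift and turn from the pose commanded when the call began, along the tool's axes at that moment; what a row does not reach only later rows make up. A row lasts 1/12 s, in which the tool goes at most 41.7 mm and 7.16 degrees, less where a joint would pass 70% of its speed; a pose out of reach is approached as far as the arm can. A call with a gripper value outside its range is refused whole. The fingers move at their own pace and stop on an object; the grip force is fixed at half the most. Time passes only in rows, so rows that repeat a pose let the fingers close. It gives the time, the measured TCP pose, the force and the opening at its end, in the units of the state.
- ctrl.get_obs(): the state, without advancing time (a new reading comes with each control period).
- cams.snapshot(name): name is "scene" or "top"; returns a dict with "img" (420x560x3 uint8, red, green, blue), "K" (3x3 intrinsics, pixels), "cam_to_world" (4x4, takes a point from camera to world coordinates). Camera axes: x right, y down, z forward; pixel columns grow to the right and rows downward; lengths in m; the calibration is good to about 2 mm. A picture is of the moment at which its call begins. There is no depth.
- order.close_job(): hands the job in, once; it reports no verdict.
The state is a dict: "clock": time; "joint_pos": joint angles; "qvel": joint speeds; "tau": joint torques, N m; "tool_pos": TCP position; "orientation": TCP orientation; "force": force on the tool from outside, world axes, zero at the start; "moment": the same for the moment, N m; "opening": finger opening in m.
Only numpy, scipy, OpenCV 4.12 (cv2) and the standard library are available. Lean on these libraries where they do the work, as an engineer would, in place of code of your own. Each camera call takes 0.05 s, during which the arm holds its last target. There are 200 camera calls.

## Task

Test the three springs where they stand on the tester, one after another from left to right: press each blue cap gently straight down until its top is level with the red rings on the posts, hold it there for about a second while you read the force, and never drive it well past the rings. Then set the brass check weight, cup down, over the cap of the weakest spring (lowest force at the rings) and leave it sitting there; the springs stay in their nests and the things around untouched.

Things in the scene. Friction and masses are not known exactly. Their poses are not given: they have to be found in the camera images.
- tester: grey spring tester, fixed on the bench. Its aluminium load plate (88 x 214 mm, top 26 mm above the bench) has three nests along the tester's y axis at y = +75, 0, -75 mm: recesses 47 mm across with a lip 5 mm high. A round force dial stands at the +y end, up to 90 mm high. +y is the left end seen from the robot. Origin: under the middle nest, on the bench, z up
- mark (a point): point above the middle nest at the mark height: the middle of the red rings, 50 mm above the load plate, 76 mm above the bench. The rings sit on two steel posts, 8 mm thick, 58 mm tall, at y = +37.5 and -37.5 mm between the nests; one height for all springs. The load plate with posts, mark and springs sinks 0.33 mm per N pressed
- needle (a joint): red needle of the force dial, 0.1 rad per N of press on the load plate, 0 with the three springs standing untouched; it turns clockwise. Long ticks every 5 N, short ones every 1 N, red from 20 N up
- spring_one: spring unit, 62 mm tall, 220 g, loose in a nest: dark steel foot 44 mm across and 6 mm thick, bare coil, blue cap 32 mm across and 24 mm tall that slides down on the foot against the spring. The three look alike; one is clearly weaker than the two others; they stand in the nests in any order. Origin: centre of the underside, z up
- spring_one_top (a point): centre of the flat top of the blue cap of spring_one, 62 mm above its underside when free, 50 mm when level with the red rings. It resists with 3 N from first touch, growing evenly to 7 to 16 N at the rings, 12 mm down; the weak spring shows about 7 N less there than the two others, which are equal. Hard stop 17 mm down
- spring_two: spring unit, 62 mm tall, 220 g, loose in a nest: dark steel foot 44 mm across and 6 mm thick, bare coil, blue cap 32 mm across and 24 mm tall that slides down on the foot against the spring. The three look alike; one is clearly weaker than the two others; they stand in the nests in any order. Origin: centre of the underside, z up
- spring_two_top (a point): centre of the flat top of the blue cap of spring_two, 62 mm above its underside when free, 50 mm when level with the red rings. It resists with 3 N from first touch, growing evenly to 7 to 16 N at the rings, 12 mm down; the weak spring shows about 7 N less there than the two others, which are equal. Hard stop 17 mm down
- spring_three: spring unit, 62 mm tall, 220 g, loose in a nest: dark steel foot 44 mm across and 6 mm thick, bare coil, blue cap 32 mm across and 24 mm tall that slides down on the foot against the spring. The three look alike; one is clearly weaker than the two others; they stand in the nests in any order. Origin: centre of the underside, z up
- spring_three_top (a point): centre of the flat top of the blue cap of spring_three, 62 mm above its underside when free, 50 mm when level with the red rings. It resists with 3 N from first touch, growing evenly to 7 to 16 N at the rings, 12 mm down; the weak spring shows about 7 N less there than the two others, which are equal. Hard stop 17 mm down
- weight: brass check weight, 600 g, standing loose on the bench: round body 50 mm across and 42 mm tall; underneath a round cup 36 mm across and 12 mm deep that fits loosely over a spring's blue cap (32 mm); on top a knob 24 mm across. 70 mm tall in all. Resting on a spring it pushes a strong one down 3 mm, the weak one 8 mm. Origin: centre of the underside, z up
- weight_knob (a point): the place to grip the check weight: middle of the knob, 60 mm above the underside; the knob's straight side runs from 50 to 68 mm, above a neck 18 mm across
- tape: roll of black tape lying on the bench, 64 mm across and 19 mm high; leave alone. Origin: centre of the underside
- glue: white glue bottle with a red nozzle, 39 x 54 x 160 mm, standing; leave alone. Origin: centre of the underside
- driver: red screwdriver, 170 mm long, lying on the bench; leave alone. Origin: centre of the underside
Not all that is in view belongs to the job. Leave any purple or turquoise look-alike of the weight alone.

How it is judged (in metres and radians):
On the way, in this order (a step that is already met when the one before it is completed fails the run):
1. the left spring is held with its blue cap level with the red rings (within 2 mm) for half a second (((y of spring_one in the frame of tester between 0.05 and 0.1 m and z of spring_one in the frame of tester below 0.03 m and z of spring_one_top in the frame of mark between -0.002 and 0.002 m) or (y of spring_two in the frame of tester between 0.05 and 0.1 m and z of spring_two in the frame of tester below 0.03 m and z of spring_two_top in the frame of mark between -0.002 and 0.002 m) or (y of spring_three in the frame of tester between 0.05 and 0.1 m and z of spring_three in the frame of tester below 0.03 m and z of spring_three_top in the frame of mark between -0.002 and 0.002 m))), for 0.5 s.
2. the middle spring is held with its blue cap level with the red rings (within 2 mm) for half a second (((y of spring_one in the frame of tester between -0.025 and 0.025 m and z of spring_one in the frame of tester below 0.03 m and z of spring_one_top in the frame of mark between -0.002 and 0.002 m) or (y of spring_two in the frame of tester between -0.025 and 0.025 m and z of spring_two in the frame of tester below 0.03 m and z of spring_two_top in the frame of mark between -0.002 and 0.002 m) or (y of spring_three in the frame of tester between -0.025 and 0.025 m and z of spring_three in the frame of tester below 0.03 m and z of spring_three_top in the frame of mark between -0.002 and 0.002 m))), for 0.5 s.
3. the right spring is held with its blue cap level with the red rings (within 2 mm) for half a second (((y of spring_one in the frame of tester between -0.1 and -0.05 m and z of spring_one in the frame of tester below 0.03 m and z of spring_one_top in the frame of mark between -0.002 and 0.002 m) or (y of spring_two in the frame of tester between -0.1 and -0.05 m and z of spring_two in the frame of tester below 0.03 m and z of spring_two_top in the frame of mark between -0.002 and 0.002 m) or (y of spring_three in the frame of tester between -0.1 and -0.05 m and z of spring_three in the frame of tester below 0.03 m and z of spring_three_top in the frame of mark between -0.002 and 0.002 m))), for 0.5 s.
At the end, for the whole second after the job is handed in: the weight sits upright with its cup over the weakest spring's cap (8 mm deep or more, axes within 6 mm) and sinks that cap over 5.5 mm, as only the weak one yields; all springs stand upright in their nests, within 8 mm of where they began; all at rest, tilts under 7 degrees (linear speed of each of weight, spring_one, spring_two, spring_three below 0.02 m/s and angle between each of weight, spring_one, spring_two, spring_three's own z axis and vertical below 0.12 rad and ((distance between spring_one_top and spring_one below 0.0565 m and horizontal distance between weight and spring_one_top below 0.006 m and z of weight in the frame of spring_one_top below -0.008 m) or (distance between spring_two_top and spring_two below 0.0565 m and horizontal distance between weight and spring_two_top below 0.006 m and z of weight in the frame of spring_two_top below -0.008 m) or (distance between spring_three_top and spring_three below 0.0565 m and horizontal distance between weight and spring_three_top below 0.006 m and z of weight in the frame of spring_three_top below -0.008 m)) and distance of each of spring_one, spring_two, spring_three from where it was at the start of the episode below 0.008 m); the robot touches nothing.
It fails at once if a spring's cap is driven more than 4 mm below the rings (distance between spring_one_top and spring_one below 0.046 m or distance between spring_two_top and spring_two below 0.046 m or distance between spring_three_top and spring_three below 0.046 m).
It fails at once if a spring is loaded against the tester with more than 28 N (contact force between any of spring_one, spring_two, spring_three and tester above 28 N).
It fails at once if the roll of tape, the glue bottle or the screwdriver is moved more than 25 mm (distance of any of tape, glue, driver from where it was at the start of the episode above 0.025 m).
It also fails if it takes over 69 s, if anything falls off the work surface, if the arm or the gripper's body presses on something with over 40 N, if the wrist force passes 120 N, or if a joint passes its speed limit or range.

## Working session

There is one attempt and no reset: what is moved stays moved. The work goes in short steps, Python scripts to look and compute and a tool call to move; the robot and the scene stay as the last step left them, time stands still between calls to the robot, and variables do not carry over. Pictures are saved under pics/ and viewed, about 8 in all and at most 12, crops included, and the job is handed in when it is done.

Besides the shell and the picture viewer there is one more tool, called after "Emit:" by a JSON object that holds its "op" and its "data", one argument or row to a line. jog_arm: Moves the arm, as the interface text tells. Its arguments: {"type":"object","properties":{"motion":{"type":"array"}},"required":["motion"]}

```bash
mkdir -p pics && python3 - <<'E'
from plant import ctrl,cams,order
import cv2,numpy as np
print(ctrl.get_obs())
for n in("scene","top"):
    s=cams.snapshot(n);cv2.imwrite(f"pics/{n}0.png",s["img"][:,:,::-1]);np.savez(f"{n}0.npz",**s)
    print(n,s["K"].tolist(),np.round(s["cam_to_world"],4).tolist())
E
```

```text
{'clock': 0.0, 'joint_pos': array([ 8.61791449e+01,  2.05904786e+01,  6.33105574e-01, -2.03756384e-02,
       -7.01356653e+01, -1.65060215e+01]), 'qvel': array([-0.02847301, -0.02447221, -0.0212814 ,  0.00884417, -0.00821854,
       -0.09706509]), 'tau': array([ 1.59335134e-03, -5.82718921e+01,  2.93041956e+01,  6.99727044e+00,
        7.03483616e-03, -1.49113962e-04]), 'tool_pos': array([0.23433123, 0.63244949, 0.20242764]), 'orientation': array([ 1.79905353e+02, -8.07126537e-03, -2.03338090e+01]), 'force': array([-0.31115355, -0.02551869,  0.43350505]), 'moment': array([-0.00555562,  0.0209038 ,  0.03330544]), 'opening': 0.08758377265475133}
scene [[455.10169716257917, 0.0, 285.96287070397204], [0.0, 455.10169716257917, 207.90742694136725], [0.0, 0.0, 1.0]] [[0.5636, -0.5913, 0.5768, -0.0584], [-0.826, -0.4023, 0.3948, -0.3521], [-0.0014, -0.699, -0.7151, 0.8546], [0.0, 0.0, 0.0, 1.0]]
top [[492.3978515738083, 0.0, 283.50183524614226], [0.0, 492.3978515738083, 202.85317585574248], [0.0, 0.0, 1.0]] [[-0.0177, -0.987, 0.1595, 0.3484], [-0.9995, 0.0214, 0.0214, 0.0677], [-0.0245, -0.1591, -0.987, 1.4664], [0.0, 0.0, 0.0, 1.0]]
```

View pics/scene0.png

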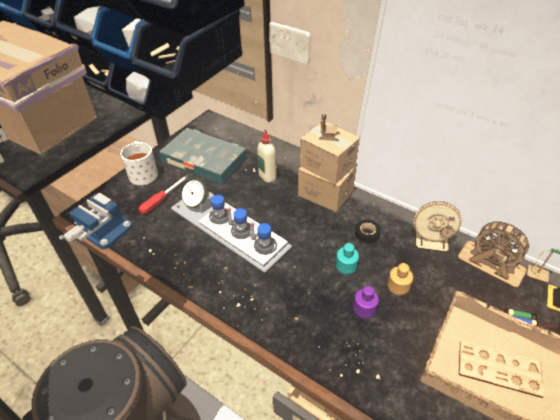

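View pics/top0.png

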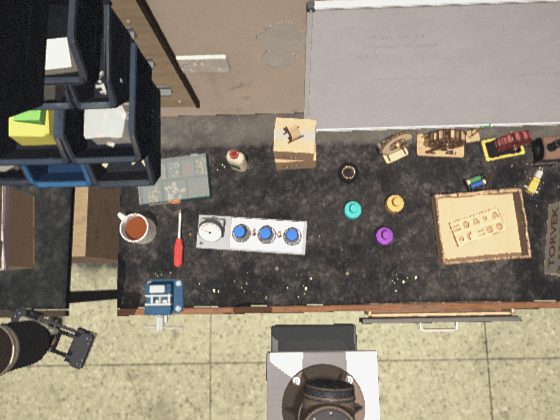

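The scene view shows caps at (218,202), (240,216), (264,231), the brass weight at (400,280), and the purple (367,303) and turquoise (348,260) look-alikes. In the top view the caps are at (241,232), (266,234), (292,236), the brass weight is at (394,203) and the dial is at (210,231).

```bash
cat > h.py <<'E'
import cv2,numpy as np
def ray(s,u,v):
    T=s["cam_to_world"];d=T[:3,:3]@np.linalg.solve(s["K"],[u,v,1.]);return T[:3,3],d
def atz(s,u,v,z):
    o,d=ray(s,u,v);return o+d*(z-o[2])/d[2]
def proj(s,p):
    T=s["cam_to_world"];c=T[:3,:3].T@(np.asarray(p,float)-T[:3,3]);q=s["K"]@c;return q[:2]/q[2]
def cyl_mask(s,x,y,parts,S=8,box=None):
    # silhouette of stacked discs (r,z0,z1) at x,y ; box=(u0,v0,w,h)
    u0,v0,w,h=box;m=np.zeros((h*S,w*S),np.uint8);a=np.linspace(0,2*np.pi,40)
    for r,z0,z1 in parts:
        P=np.array([proj(s,(x+r*np.cos(t),y+r*np.sin(t),z)) for z in(z0,z1) for t in a])
        P=((P-[u0-.5,v0-.5])*S).astype(np.int32)
        cv2.fillConvexPoly(m,cv2.convexHull(P),1)
    return cv2.resize(m.astype(np.float32),(w,h),interpolation=cv2.INTER_AREA)
def fit(s,mask,x,y,parts,box):
    from scipy.optimize import minimize
    u0,v0,w,h=box;M=mask[v0:v0+h,u0:u0+w].astype(np.float32)
    f=lambda p:((cyl_mask(s,p[0]/1e3,p[1]/1e3,parts,box=box)-M)**2).sum()
    r=minimize(f,[x*1e3,y*1e3],method="Nelder-Mead",options=dict(initial_simplex=[[x*1e3-4,y*1e3-4],[x*1e3+5,y*1e3],[x*1e3,y*1e3+5]],xatol=.05,fatol=.01))
    return r.x,r.fun
def masks(img):
    hsv=cv2.cvtColor(img,cv2.COLOR_RGB2HSV);H,S,V=cv2.split(hsv)
    return ((H>100)&(H<125)&(S>130)&(V>60)),((H>12)&(H<28)&(S>110)&(V>70))
E
python3 - <<'E'
from h import *
cap=[(.016,.064,.088)];wt=[(.025,0,.042),(.009,.042,.05),(.012,.05,.07)]
C={"scene":[(218,202),(240,216),(264,231),(400,280)],"top":[(241,232),(266,234),(292,236),(394,203)]}
for n in C:
    s=dict(np.load(n+"0.npz"));b,w=masks(s["img"])
    for i,(u,v) in enumerate(C[n]):
        k=i==3;p=atz(s,u,v,.03 if k else .08);h=20 if k else 13
        print(n,i,fit(s,w if k else b,p[0],p[1],wt if k else cap,(u-h,v-h,2*h,2*h)),(w if k else b)[v-h:v+h,u-h:u+h].sum())
a=dict(np.load("scene0.npz"));t=dict(np.load("top0.npz"))
A=cv2.resize(a["img"][140:330,160:440],None,fx=2.8,fy=2.8,interpolation=cv2.INTER_CUBIC)
cv2.imwrite("pics/crop1.png",A[:,:,::-1])
E
```

```text
scene 0 (array([500.10825816, 234.00134873]), np.float64(66.156005859375)) 116
scene 1 (array([493.85780885, 157.20705907]), np.float64(71.565185546875)) 121
scene 2 (array([486.98503434,  82.67499816]), np.float64(61.185546875)) 143
scene 3 (array([ 571.17974584, -226.36459352]), np.float64(14.733154296875)) 630
top 0 (array([494.36687731, 225.60111123]), np.float64(11.168701171875)) 98
top 1 (array([488.15682069, 151.89106718]), np.float64(8.827392578125)) 98
top 2 (array([480.85186263,  76.99548433]), np.float64(12.41748046875)) 92
top 3 (array([ 572.7954754 , -227.02710934]), np.float64(43.515380859375)) 248
```

View pics/crop1.png

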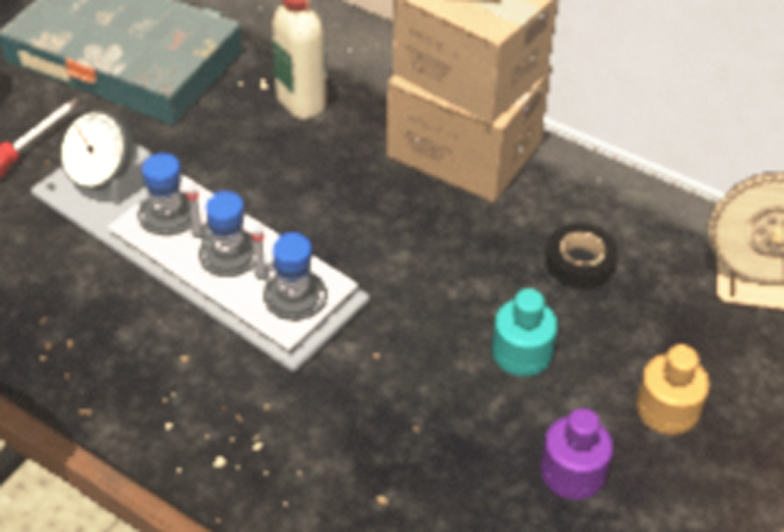

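The enlarged view shows the three caps in line, the dial at the left end and the brass weight standing to the right of the look-alikes. The blue mask misses part of each cap, so I will loosen it.

```bash
sed -i 's/(H>100)&(H<125)&(S>130)&(V>60)/(H>100)\&(H<125)\&(S>140)\&(V>45)/' h.py && python3 - <<'E'
from h import *
cap=[(.016,.064,.088)];wt=[(.025,0,.042),(.009,.042,.05),(.012,.05,.07)]
for n,(u,v) in {"scene":(240,216),"top":(266,234)}.items():
    s=dict(np.load(n+"0.npz"));hsv=cv2.cvtColor(s["img"],cv2.COLOR_RGB2HSV)
    for dv in range(-14,15,2): print(n,v+dv,[hsv[v+dv,u+du].tolist() for du in(-6,0,6)])
# pooled fit
C={"scene":[(218,204),(240,218),(264,234)],"top":[(241,232),(266,234),(292,236)]}
for n in C:
    s=dict(np.load(n+"0.npz"));b,w=masks(s["img"])
    for u,v in C[n]:
        p=atz(s,u,v,.08);print(n,fit(s,b,p[0],p[1],cap,(u-15,v-17,30,34)),b[v-17:v+17,u-15:u+15].sum())
E
```

```text
scene 202 [[16, 41, 94], [18, 33, 99], [15, 31, 82]]
scene 204 [[17, 38, 107], [14, 31, 90], [15, 31, 81]]
scene 206 [[18, 34, 90], [11, 32, 89], [17, 28, 82]]
scene 208 [[16, 27, 221], [111, 126, 184], [15, 33, 92]]
scene 210 [[120, 8, 244], [108, 156, 235], [113, 60, 114]]
scene 212 [[109, 122, 238], [109, 158, 235], [110, 135, 183]]
scene 214 [[109, 139, 237], [108, 154, 238], [112, 122, 157]]
scene 216 [[111, 120, 209], [109, 155, 238], [113, 69, 122]]
scene 218 [[112, 77, 152], [110, 148, 198], [120, 31, 122]]
scene 220 [[118, 37, 117], [111, 136, 158], [158, 7, 141]]
scene 222 [[143, 7, 148], [112, 98, 115], [173, 9, 110]]
scene 224 [[20, 18, 130], [118, 26, 116], [16, 23, 120]]
scene 226 [[27, 16, 144], [9, 24, 151], [15, 20, 102]]
scene 228 [[24, 19, 131], [11, 24, 221], [12, 16, 81]]
scene 230 [[22, 21, 133], [19, 23, 123], [13, 20, 90]]
top 220 [[17, 7, 247], [12, 5, 251], [14, 12, 239]]
top 222 [[30, 1, 247], [15, 2, 248], [30, 1, 247]]
top 224 [[30, 1, 247], [15, 15, 242], [30, 1, 247]]
top 226 [[30, 1, 250], [135, 15, 104], [30, 1, 251]]
top 228 [[15, 28, 183], [108, 148
[... 306 characters left out ...]
2]]
top 240 [[15, 12, 128], [24, 18, 143], [13, 21, 215]]
top 242 [[12, 5, 251], [15, 18, 140], [11, 26, 206]]
top 244 [[15, 2, 248], [15, 6, 251], [30, 1, 248]]
top 246 [[0, 1, 247], [30, 1, 247], [0, 1, 247]]
top 248 [[0, 0, 248], [0, 0, 247], [0, 0, 247]]
scene (array([503.05508074, 236.08179097]), np.float64(85.962890625)) 95
scene (array([495.03976903, 161.18202491]), np.float64(93.89892578125)) 98
scene (array([487.36656129,  82.1917077 ]), np.float64(83.2392578125)) 121
top (array([494.59849406, 225.61549356]), np.float64(13.2490234375)) 95
top (array([488.17847318, 151.86895089]), np.float64(11.00830078125)) 95
top (array([481.20111841,  76.69198616]), np.float64(16.190673828125)) 88
```

```bash
sed -i 's/(S>140)/(S>75)/;s/(S>110)/(S>90)/' h.py && python3 - <<'E'
from h import *
wt=[(.025,0,.042),(.009,.042,.05),(.012,.05,.07)]
C={"scene":[(218,204),(240,218),(264,234),(400,280)],"top":[(241,232),(266,234),(292,236),(395,203)]}
for n in C:
    s=dict(np.load(n+"0.npz"));b,w=masks(s["img"])
    for i,(u,v) in enumerate(C[n]):
      p=atz(s,u,v,.03 if i==3 else .08)
      for lo in ([0] if i==3 else [.064,.072]):
        print(n,i,lo,fit(s,w if i==3 else b,p[0],p[1],wt if i==3 else [(.016,lo,.088)],(u-22,v-22,44,44) if i==3 else (u-12,v-17,24,34)))
E
```

```text
scene 0 0.064 (array([494.22445366, 228.04353551]), np.float64(21.08984375))
scene 0 0.072 (array([492.54084416, 225.87749004]), np.float64(16.1806640625))
scene 1 0.064 (array([488.13725511, 153.36599667]), np.float64(28.17626953125))
scene 1 0.072 (array([486.4500362 , 151.58163945]), np.float64(16.377197265625))
scene 2 0.064 (array([482.09430441,  78.2563006 ]), np.float64(27.1845703125))
scene 2 0.072 (array([479.89434632,  76.27194637]), np.float64(17.39697265625))
scene 3 0 (array([ 570.76789365, -226.59731825]), np.float64(18.270751953125))
top 0 0.064 (array([494.06873966, 225.56957949]), np.float64(4.5869140625))
top 0 0.072 (array([493.69777394, 225.17211907]), np.float64(4.075927734375))
top 1 0.064 (array([488.64661139, 151.86447673]), np.float64(3.23291015625))
top 1 0.072 (array([488.08430751, 151.61271621]), np.float64(2.713623046875))
top 2 0.064 (array([481.93061193,  76.69481528]), np.float64(2.689208984375))
top 2 0.072 (array([481.58710228,  76.87697032]), np.float64(3.0078125))
top 3 0 (array([ 572.33357049, -227.07256204]), np.float64(12.681884765625))
```

The two views agree to about 1–2 mm. The caps are at (493,226), (487.5,152) and (481,77) mm, and the weight is at (571.5,-227). I'll close the gripper, go over the left spring and turn the tool yaw to 0.

Emit:
{"op": "jog_arm", "data": {
  "motion": [
    {"offset":[384,292,40],"roll":-0.355,"hand":0},
    {"offset":[384,292,40],"roll":-0.355,"hand":0},
    {"offset":[384,292,40],"roll":-0.355,"hand":0},
    {"offset":[384,292,40],"roll":-0.355,"hand":0},
    {"offset":[384,292,40],"roll":-0.355,"hand":0},
    {"offset":[384,292,40],"roll":-0.355,"hand":0},
    {"offset":[384,292,40],"roll":-0.355,"hand":0},
    {"offset":[384,292,40],"roll":-0.355,"hand":0},
    {"offset":[384,292,40],"roll":-0.355,"hand":0},
    {"offset":[384,292,40],"roll":-0.355,"hand":0},
    {"offset":[384,292,40],"roll":-0.355,"hand":0},
    {"offset":[384,292,40],"roll":-0.355,"hand":0},
    {"offset":[384,292,40],"roll":-0.355,"hand":0},
    {"offset":[384,292,40],"roll":-0.355,"hand":0},
    {"offset":[384,292,40],"roll":-0.355,"hand":0},
    {"offset":[384,292,40],"roll":-0.355,"hand":0}
  ]
}}

```text
clock: 1.43
tool_pos: [0.4928, 0.2264, 0.1634]
orientation: [-180.0, 0.0, 0.1]
force: [-0.2, -0.3, 0.3]
opening: 0.0003
```

Emit:
{"op": "jog_arm", "data": {
  "motion": [
    {"offset":[0,0,30],"roll":0,"hand":0},
    {"offset":[0,0,50],"roll":0,"hand":0},
    {"offset":[0,0,59],"roll":0,"hand":0},
    {"offset":[0,0,61],"roll":0,"hand":0},
    {"offset":[0,0,63],"roll":0,"hand":0},
    {"offset":[0,0,65],"roll":0,"hand":0},
    {"offset":[0,0,67],"roll":0,"hand":0},
    {"offset":[0,0,69],"roll":0,"hand":0},
    {"offset":[0,0,71],"roll":0,"hand":0},
    {"offset":[0,0,73],"roll":0,"hand":0},
    {"offset":[0,0,73],"roll":0,"hand":0},
    {"offset":[0,0,73],"roll":0,"hand":0},
    {"offset":[0,0,73],"roll":0,"hand":0}
  ]
}}

```text
clock: 2.52
tool_pos: [0.4932, 0.2257, 0.0905]
orientation: [-180.0, -0.0, 0.0]
force: [0.5, -0.1, -0.1]
opening: 0.0005
```

```bash
python3 - <<'E'
from plant import ctrl,cams
import cv2,numpy as np
fs=[]
for i in range(4):
    s=cams.snapshot("scene");o=ctrl.get_obs();fs.append(np.r_[o["tool_pos"]*1e3,o["force"]])
print(np.round(fs,2))
np.savez("s2.npz",**s)
A=cv2.resize(s["img"][150:290,160:340],None,fx=4,fy=4,interpolation=cv2.INTER_CUBIC);cv2.imwrite("pics/p2.png",A[:,:,::-1])
E
```

```text
[[ 4.9324e+02  2.2573e+02  9.0490e+01  1.1000e-01 -1.5000e-01  2.7000e-01]
 [ 4.9325e+02  2.2574e+02  9.0500e+01 -9.8000e-01  9.0000e-02  3.3000e-01]
 [ 4.9324e+02  2.2576e+02  9.0460e+01  7.4000e-01 -1.0000e-01 -4.0000e-02]
 [ 4.9322e+02  2.2573e+02  9.0460e+01  7.4000e-01  1.0000e+00  5.3000e-01]]
```

View pics/p2.png

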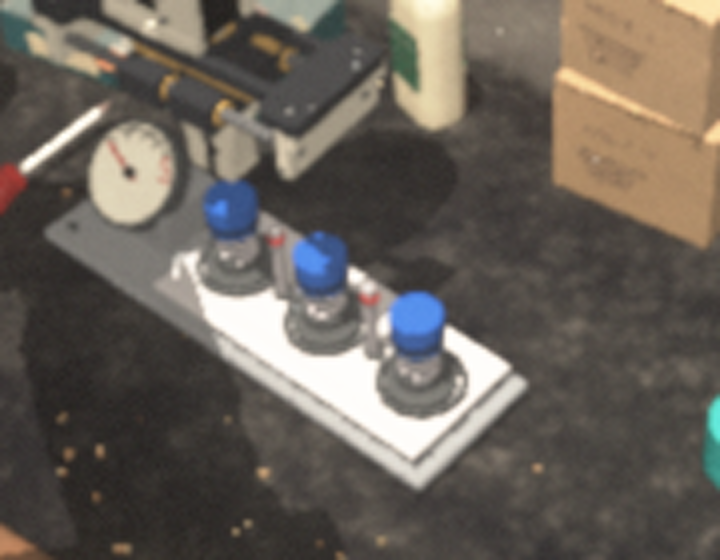

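The image shows the gripper beyond the dial end (fingers near crop (235,150) and (310,140)), not over the left cap, and no contact force. I will compare this with the TCP projection.

```bash
python3 - <<'E'
from plant import ctrl,cams
from h import *
o=ctrl.get_obs();print(o)
s=dict(np.load("s2.npz"));
for z in(.0795,.0905,.15): print(z,(proj(s,(.4932,.2257,z))-[160,150])*4)
cv2.imwrite("pics/p3a.png",s["img"][:,:,::-1])
t=cams.snapshot("top");np.savez("t2.npz",**t)
print(proj(t,(.4932,.2257,.0905)))
A=np.hstack([s["img"][60:340,80:360],t["img"][80:360,110:390]]);A=cv2.resize(A,None,fx=1.4,fy=1.4,interpolation=cv2.INTER_CUBIC);cv2.imwrite("pics/p3.png",A[:,:,::-1])
E
```

```text
{'clock': 2.7167, 'joint_pos': array([ 4.53015283e+01,  1.40586898e+01, -2.47711231e+01,  2.29995010e-03,
       -5.11590728e+01,  4.47064267e+01]), 'qvel': array([ 0.01207134,  0.09973308, -0.10111656,  0.01716108,  0.05657432,
       -0.02173934]), 'tau': array([-4.98842594e-03, -4.43659723e+01,  2.43641621e+01,  5.75684533e+00,
        8.08999292e-02, -4.32940783e-05]), 'tool_pos': array([0.49321603, 0.22573199, 0.09046404]), 'orientation': array([-1.79993361e+02, -9.09202907e-03,  9.39668190e-03]), 'force': array([0.74193161, 1.0023972 , 0.52802045]), 'moment': array([-0.04887059,  0.00301947,  0.0252352 ]), 'opening': 0.0005790619924970128}
0.0795 [230.44629574 203.85439273]
0.0905 [228.4520738  190.84538598]
0.15 [217.14726399 117.10016017]
[238.42185782 231.07144851]
```

View pics/p3.png

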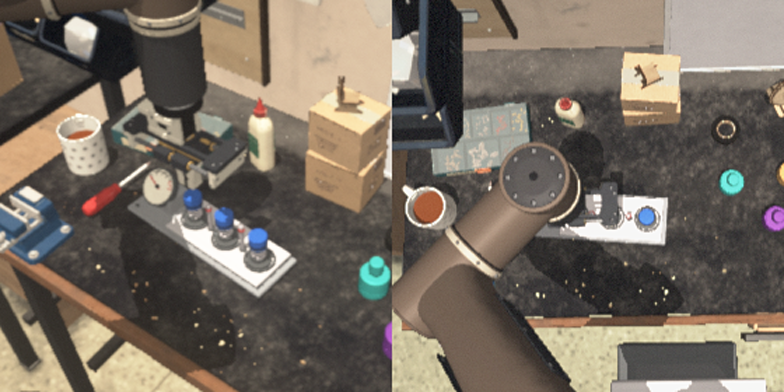

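Checking the fingertip region more closely, with the expected finger outline overlaid.

```bash
python3 - <<'E'
from h import *
s=dict(np.load("s2.npz"));k=9;u0,v0=190,160
A=cv2.resize(s["img"][v0:v0+60,u0:u0+80],None,fx=k,fy=k,interpolation=cv2.INTER_CUBIC)[:,:,::-1].copy()
B=A.copy()
def q(p): return tuple(((proj(s,p)-[u0-.5,v0-.5])*k).astype(int).tolist())
for z,c in((.0795,(0,0,255)),(.100,(0,255,255)),(.145,(0,255,0))):
    P=[q((.4932+a*.0095,.2257+b*.021,z)) for a,b in((1,1),(1,-1),(-1,-1),(-1,1))]
    cv2.polylines(B,[np.array(P)],True,c,1)
cv2.imwrite("pics/p4.png",B)
E
```

```text
(no output)
```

View pics/p4.png

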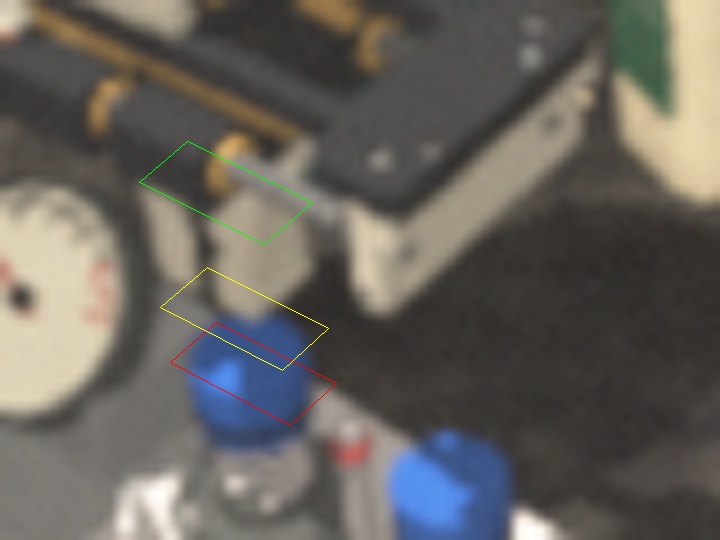

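The overlay shows the finger bottoms at about (180,285) and (270,315), well above or behind the outline for the reported height (red). The gripper body's near right corner is at (380,310).

```bash
python3 - <<'E'
from h import *
s=dict(np.load("s2.npz"))
q=lambda p:((proj(s,p)-[189.5,159.5])*9).round().tolist()
for z in(.125,.135,.145,.155,.165,.175): print(z,q((.4542,.1292,z)),q((.5322,.1292,z)))
t=dict(np.load("t2.npz"))
for z in (.145,.165,.2):print(z,[proj(t,(.4932+a*.039,.1292,z)).round(1).tolist() for a in(-1,1)])
A=cv2.resize(t["img"][190:260,200:300],None,fx=7,fy=7,interpolation=cv2.INTER_CUBIC)
cv2.imwrite("pics/p5.png",A[:,:,::-1])
E
```

```text
0.125 [431.0, 490.0] [620.0, 308.0]
0.135 [427.0, 461.0] [619.0, 280.0]
0.145 [424.0, 433.0] [617.0, 251.0]
0.155 [421.0, 404.0] [615.0, 222.0]
0.165 [418.0, 374.0] [613.0, 192.0]
0.175 [414.0, 344.0] [611.0, 163.0]
0.145 [[272.0, 242.7], [271.6, 214.0]]
0.165 [[271.6, 242.1], [271.2, 212.9]]
0.2 [[271.0, 241.0], [270.6, 211.1]]
```

View pics/p5.png

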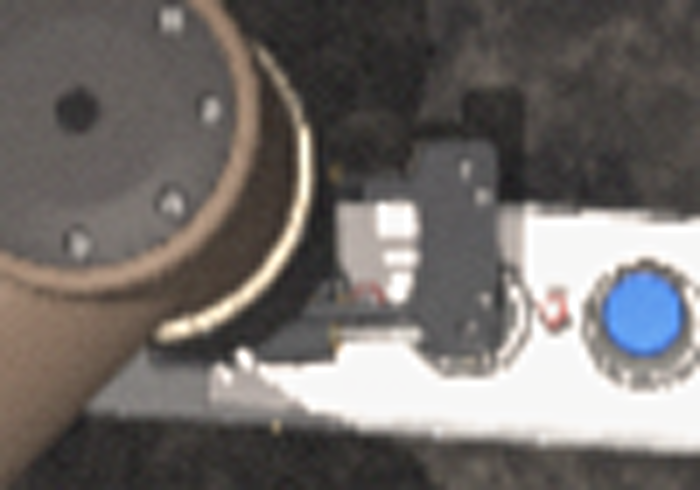

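In plan view the gripper body is where the reported pose puts it, so x and y are right. The tips appear to stand higher than stated, so I'll feel for contact.

Emit:
{"op": "jog_arm", "data": {
  "motion": [
    {"offset":[0,0,2],"roll":0,"hand":0},
    {"offset":[0,0,4],"roll":0,"hand":0},
    {"offset":[0,0,6],"roll":0,"hand":0},
    {"offset":[0,0,8],"roll":0,"hand":0},
    {"offset":[0,0,8],"roll":0,"hand":0},
    {"offset":[0,0,8],"roll":0,"hand":0}
  ]
}}

```text
clock: 3.27
tool_pos: [0.493, 0.2256, 0.0821]
orientation: [180.0, 0.0, 0.0]
force: [-0.5, -0.6, 0.4]
opening: 0.0004
```

```bash
cat > rd.py <<'E'
from plant import ctrl,cams
import cv2,numpy as np,sys
from h import *
f=[]
for i in range(int(sys.argv[2])):
    s=cams.snapshot("scene");o=ctrl.get_obs();f.append(np.r_[o["tool_pos"]*1e3,o["force"],o["moment"]*10])
np.savez(sys.argv[1]+".npz",**s)
print(o["clock"],np.round(np.mean(f,0),2),np.round(np.std(f,0),2))
A=cv2.resize(s["img"][160:230,170:270],None,fx=7,fy=7,interpolation=cv2.INTER_CUBIC);cv2.imwrite("pics/"+sys.argv[1]+".png",A[:,:,::-1])
E
python3 rd.py r1 4
```

```text
3.4667 [ 4.9319e+02  2.2574e+02  8.2380e+01  2.2000e-01 -5.0000e-02  9.0000e-02
 -3.0000e-01 -1.3000e-01 -0.0000e+00] [0.03 0.04 0.07 0.64 0.5  0.45 0.32 0.25 0.4 ]
```

View pics/r1.png

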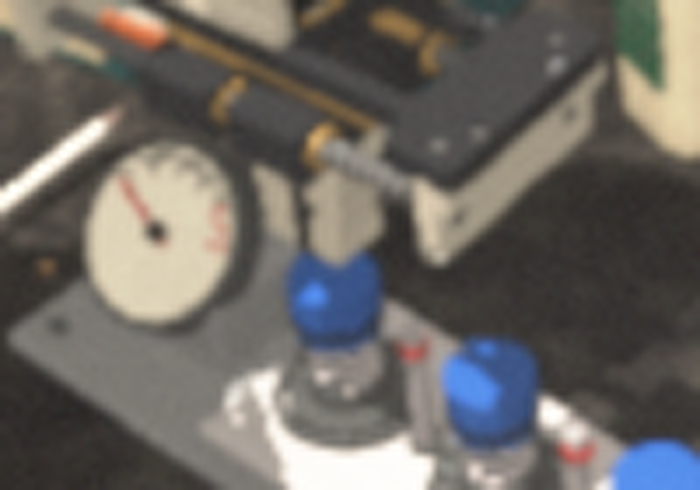

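The right finger now visibly overlaps the far rim of the left cap from just above. The dial still reads 0, and the tips are laterally centred to within about 2 mm. I'll continue down.

Emit:
{"op": "jog_arm", "data": {
  "motion": [
    {"offset":[0,0,2],"roll":0,"hand":0},
    {"offset":[0,0,4],"roll":0,"hand":0},
    {"offset":[0,0,6],"roll":0,"hand":0},
    {"offset":[0,0,8],"roll":0,"hand":0},
    {"offset":[0,0,8],"roll":0,"hand":0},
    {"offset":[0,0,8],"roll":0,"hand":0}
  ]
}}

```text
clock: 3.97
tool_pos: [0.4931, 0.2256, 0.0741]
orientation: [180.0, 0.0, 0.0]
force: [-0.3, -0.1, -0.2]
opening: 0.0001
```

```bash
python3 rd.py r2 4
```

```text
4.1667 [ 4.9320e+02  2.2574e+02  7.4390e+01  8.0000e-02  5.0000e-02  6.2000e-01
 -3.3000e-01  7.0000e-02 -4.0000e-02] [0.04 0.03 0.06 0.34 0.3  0.59 0.16 0.21 0.16]
```

Emit:
{"op": "jog_arm", "data": {
  "motion": [
    {"offset":[0,0,2],"roll":0,"hand":0},
    {"offset":[0,0,4],"roll":0,"hand":0},
    {"offset":[0,0,5],"roll":0,"hand":0},
    {"offset":[0,0,5],"roll":0,"hand":0},
    {"offset":[0,0,5],"roll":0,"hand":0}
  ]
}}

```text
clock: 4.58
tool_pos: [0.4931, 0.2257, 0.0692]
orientation: [180.0, 0.0, 0.0]
force: [0.5, -0.3, 0.2]
opening: 0.0004
```

```bash
python3 rd.py r3 4
```

```text
4.7833 [ 4.9318e+02  2.2575e+02  6.9380e+01  3.4000e-01 -3.0000e-02 -5.1000e-01
 -3.8000e-01 -3.8000e-01 -1.7000e-01] [0.03 0.03 0.04 0.42 0.17 0.43 0.26 0.09 0.31]
```

View pics/r3.png

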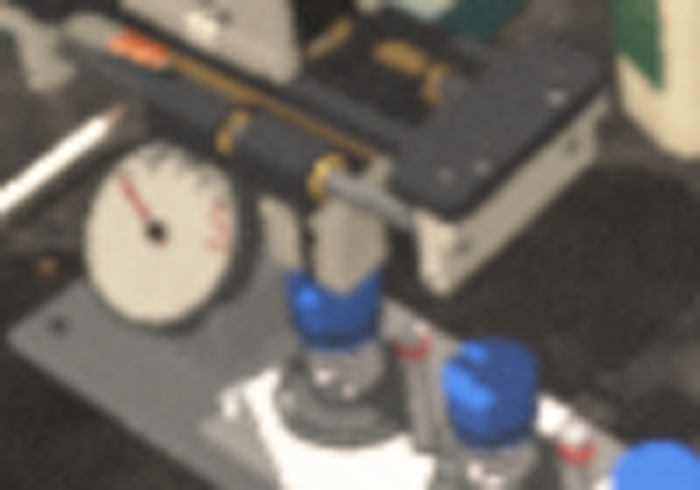

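The finger tip corner is now at (345,295), still a few mm above the cap. The needle is at 0 and the cap has not moved. I'll go on in small steps.

Emit:
{"op": "jog_arm", "data": {
  "motion": [
    {"offset":[0,0,2],"roll":0,"hand":0},
    {"offset":[0,0,4],"roll":0,"hand":0},
    {"offset":[0,0,5],"roll":0,"hand":0},
    {"offset":[0,0,5],"roll":0,"hand":0},
    {"offset":[0,0,5],"roll":0,"hand":0}
  ]
}}

```text
clock: 5.2
tool_pos: [0.4932, 0.2258, 0.0644]
orientation: [180.0, -0.0, 0.0]
force: [-0.1, 1.2, 2.5]
opening: 0.0006
```

```bash
python3 rd.py r4 4
```

```text
5.4 [ 4.9323e+02  2.2578e+02  6.4490e+01 -5.4000e-01  2.6000e-01  2.0700e+00
  6.0000e-02  9.5000e-01 -2.0000e-02] [0.02 0.01 0.02 0.26 0.49 0.16 0.51 0.14 0.07]
```

Contact is felt at TCP z ≈ 65.2 mm, so the tips stand lower than the TCP by 23 mm, not 11. Pressing 12 mm further, then I'll compute the remainder from the force.

Emit:
{"op": "jog_arm", "data": {
  "motion": [
    {"offset":[0,0,1],"roll":0,"hand":0},
    {"offset":[0,0,2],"roll":0,"hand":0},
    {"offset":[0,0,3],"roll":0,"hand":0},
    {"offset":[0,0,4],"roll":0,"hand":0},
    {"offset":[0,0,5],"roll":0,"hand":0},
    {"offset":[0,0,6],"roll":0,"hand":0},
    {"offset":[0,0,7],"roll":0,"hand":0},
    {"offset":[0,0,8],"roll":0,"hand":0},
    {"offset":[0,0,9],"roll":0,"hand":0},
    {"offset":[0,0,10],"roll":0,"hand":0},
    {"offset":[0,0,10],"roll":0,"hand":0},
    {"offset":[0,0,10],"roll":0,"hand":0}
  ]
}}

```text
clock: 6.4
tool_pos: [0.4933, 0.2258, 0.0545]
orientation: [-180.0, -0.0, 0.0]
force: [-1.0, 0.0, 5.9]
opening: 0.0002
```

```bash
python3 rd.py r5 6
```

```text
6.7 [ 4.9327e+02  2.2580e+02  5.4520e+01 -9.6000e-01 -5.0000e-02  5.7100e+00
 -6.0000e-01  4.4100e+00 -2.9000e-01] [0.01 0.02 0.01 0.36 0.56 0.37 0.28 0.24 0.29]
```

Emit:
{"op": "jog_arm", "data": {
  "motion": [
    {"offset":[0,0,1],"roll":0,"hand":0},
    {"offset":[0,0,2],"roll":0,"hand":0},
    {"offset":[0,0,3],"roll":0,"hand":0},
    {"offset":[0,0,3.7],"roll":0,"hand":0},
    {"offset":[0,0,3.7],"roll":0,"hand":0},
    {"offset":[0,0,3.7],"roll":0,"hand":0},
    {"offset":[0,0,3.7],"roll":0,"hand":0},
    {"offset":[0,0,3.7],"roll":0,"hand":0},
    {"offset":[0,0,3.7],"roll":0,"hand":0}
  ]
}}

```text
clock: 7.45
tool_pos: [0.4933, 0.2258, 0.051]
orientation: [-180.0, -0.0, 0.0]
force: [-1.4, -0.1, 7.4]
opening: 0.0003
```

```bash
python3 rd.py r6 12
```

```text
8.05 [ 4.9329e+02  2.2580e+02  5.0970e+01 -1.6300e+00 -2.6000e-01  7.3700e+00
 -1.1000e+00  6.0500e+00 -4.0000e-02] [0.01 0.02 0.01 0.3  0.47 0.43 0.3  0.24 0.25]
```

View pics/r6.png

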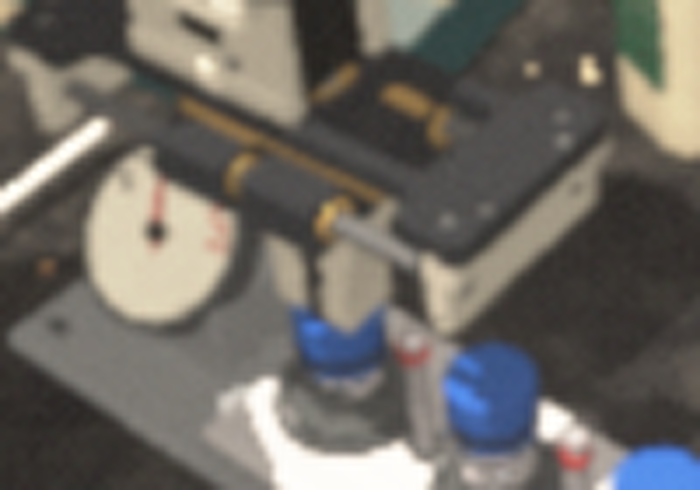

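The dial needle now points straight up, about 0.7 rad from zero or roughly 7 N. That agrees with the wrist's 7.4 N. I'll cross-check the depth from the image shift of the cap skirt.

```bash
cat > shift.py <<'E'
from h import *
import sys
def track(a,b,u,v,h=(7,4),up=8):
    I=[cv2.resize(cv2.cvtColor(dict(np.load(x+".npz"))["img"],cv2.COLOR_RGB2LAB).astype(np.float32),None,fx=up,fy=up,interpolation=cv2.INTER_CUBIC) for x in(a,b)]
    T=I[0][(v-h[1])*up:(v+h[1])*up,(u-h[0])*up:(u+h[0])*up]
    R=I[1][(v-h[1]-3)*up:(v+h[1]+9)*up,(u-h[0]-2)*up:(u+h[0]+3)*up]
    m=cv2.matchTemplate(R,T,cv2.TM_SQDIFF);l=cv2.minMaxLoc(m)[2];return l[0]/up-2,l[1]/up-3
if __name__=="__main__":
    a,b=sys.argv[1:3]
    for p in sys.argv[3:]:
        u,v,w,h=map(int,p.split(","));print(p,track(a,b,u,v,(w,h)))
E
python3 shift.py r3 r6 217,207,7,4 218,206,6,3 229,210,3,4 252,223,3,4 239,217,8,8 264,233,8,8
python3 -c "
from h import *
s=dict(np.load('r3.npz'))
for p in ((.4772,.2257,.064),(.4932,.19,.076)):print(proj(s,(p)),proj(s,(p[0],p[1],p[2]-.01))-proj(s,p))"
```

```text
217,207,7,4 (0.375, 4.125)
218,206,6,3 (0.625, 4.375)
229,210,3,4 (0.125, 1.125)
252,223,3,4 (0.125, 0.75)
239,217,8,8 (-0.125, 0.875)
264,233,8,8 (0.0, 0.5)
[214.01277505 209.35324104] [0.46953467 2.85755589]
[229.20988022 207.91385815] [0.37614458 2.9020045 ]
```

Image shift gives cap 14.6 mm down and plate sink 2.6 mm, so about 12.0 mm of compression, level with the rings. The left spring reads about 7.4 N. On to the middle spring.

Emit:
{"op": "jog_arm", "data": {
  "motion": [
    {"offset":[0,0,-3],"roll":0,"hand":0},
    {"offset":[0,0,-6],"roll":0,"hand":0},
    {"offset":[0,0,-10],"roll":0,"hand":0},
    {"offset":[0,0,-16],"roll":0,"hand":0},
    {"offset":[0,0,-26],"roll":0,"hand":0},
    {"offset":[-3,37,-26],"roll":0,"hand":0},
    {"offset":[-6,74,-26],"roll":0,"hand":0},
    {"offset":[-6,74,-26],"roll":0,"hand":0},
    {"offset":[-6,74,-16],"roll":0,"hand":0},
    {"offset":[-6,74,-14],"roll":0,"hand":0},
    {"offset":[-6,74,-12.5],"roll":0,"hand":0},
    {"offset":[-6,74,-11],"roll":0,"hand":0},
    {"offset":[-6,74,-9.5],"roll":0,"hand":0},
    {"offset":[-6,74,-8],"roll":0,"hand":0},
    {"offset":[-6,74,-6.5],"roll":0,"hand":0},
    {"offset":[-6,74,-5],"roll":0,"hand":0},
    {"offset":[-6,74,-4],"roll":0,"hand":0},
    {"offset":[-6,74,-4],"roll":0,"hand":0},
    {"offset":[-6,74,-4],"roll":0,"hand":0}
  ]
}}

```text
clock: 9.63
tool_pos: [0.4873, 0.1518, 0.0551]
orientation: [179.9, -0.0, 0.1]
force: [-1.3, -4.6, 9.5]
opening: 0.0002
```

```bash
python3 rd.py m1 5; python3 shift.py r3 m1 240,221,7,3 229,210,3,4 252,223,3,4 264,233,8,8
```

```text
9.8833 [ 4.8735e+02  1.5182e+02  5.5170e+01 -5.7000e-01 -4.6200e+00  9.4000e+00
 -1.6690e+01  4.0600e+00 -1.2000e-01] [0.01 0.01 0.02 0.33 0.42 0.35 0.26 0.47 0.2 ]
240,221,7,3 (0.5, 2.5)
229,210,3,4 (0.25, 0.875)
252,223,3,4 (0.375, 1.125)
264,233,8,8 (-0.25, 0.875)
```

The vertical reading says this is a strong spring (k≈0.93 N/mm). There is a 4.6 N side force from sliding on contact, so I'll lift off, settle and press again straight down.

Emit:
{"op": "jog_arm", "data": {
  "motion": [
    {"offset":[0,0,-4],"roll":0,"hand":0},
    {"offset":[0,0,-8],"roll":0,"hand":0},
    {"offset":[0,0,-13],"roll":0,"hand":0},
    {"offset":[0,0,-13],"roll":0,"hand":0},
    {"offset":[0,0,-13],"roll":0,"hand":0},
    {"offset":[0,0,-11],"roll":0,"hand":0},
    {"offset":[0,0,-9],"roll":0,"hand":0},
    {"offset":[0,0,-7],"roll":0,"hand":0},
    {"offset":[0,0,-5],"roll":0,"hand":0},
    {"offset":[0,0,-3],"roll":0,"hand":0},
    {"offset":[0,0,-1],"roll":0,"hand":0},
    {"offset":[0,0,1],"roll":0,"hand":0},
    {"offset":[0,0,3],"roll":0,"hand":0},
    {"offset":[0,0,4],"roll":0,"hand":0},
    {"offset":[0,0,5],"roll":0,"hand":0},
    {"offset":[0,0,5],"roll":0,"hand":0},
    {"offset":[0,0,5],"roll":0,"hand":0}
  ]
}}

```text
clock: 11.3
tool_pos: [0.4875, 0.152, 0.0504]
orientation: [-180.0, -0.0, 0.0]
force: [-4.3, 0.6, 13.0]
opening: 0.0005
```

```bash
python3 rd.py m2 5; python3 shift.py r3 m2 240,221,7,3 240,222,7,4 229,210,3,4 252,223,3,4 264,233,8,8
```

```text
11.55 [ 4.8744e+02  1.5201e+02  5.0420e+01 -4.4600e+00  5.9000e-01  1.2420e+01
  2.5500e+00  1.6590e+01  1.8000e-01] [0.01 0.01 0.02 0.53 0.5  0.53 0.16 0.32 0.3 ]
240,221,7,3 (0.75, 4.0)
240,222,7,4 (-1.25, 4.625)
229,210,3,4 (0.125, 1.25)
252,223,3,4 (0.125, 1.375)
264,233,8,8 (-0.25, 1.25)
```

Emit:
{"op": "jog_arm", "data": {
  "motion": [
    {"offset":[0,0,1],"roll":0,"hand":0},
    {"offset":[0,0,1.7],"roll":0,"hand":0},
    {"offset":[0,0,1.7],"roll":0,"hand":0},
    {"offset":[0,0,1.7],"roll":0,"hand":0},
    {"offset":[0,0,1.7],"roll":0,"hand":0},
    {"offset":[0,0,1.7],"roll":0,"hand":0},
    {"offset":[0,0,1.7],"roll":0,"hand":0}
  ]
}}

```text
clock: 12.13
tool_pos: [0.4875, 0.152, 0.0488]
orientation: [-180.0, -0.0, 0.0]
force: [-4.7, 1.0, 13.4]
opening: 0.0005
```

```bash
python3 rd.py m3 12; python3 shift.py r3 m3 240,221,7,3 240,222,6,2 229,210,3,4 252,223,3,4 264,233,8,8
```

```text
12.7333 [ 4.8746e+02  1.5202e+02  4.8850e+01 -4.9000e+00  9.1000e-01  1.3960e+01
  2.5300e+00  1.8000e+01 -9.0000e-02] [0.01 0.01 0.01 0.41 0.38 0.5  0.36 0.33 0.22]
240,221,7,3 (-0.25, 4.5)
240,222,6,2 (0.0, 4.625)
229,210,3,4 (0.0, 1.75)
252,223,3,4 (0.25, 1.5)
264,233,8,8 (-0.25, 1.375)
```

Model gives 11.75 mm and the image about 11 mm. I'll add 0.5 mm for margin, hold, then go to the right spring and settle before contact.

Emit:
{"op": "jog_arm", "data": {
  "motion": [
    {"offset":[0,0,0.5],"roll":0,"hand":0},
    {"offset":[0,0,0.5],"roll":0,"hand":0},
    {"offset":[0,0,0.5],"roll":0,"hand":0},
    {"offset":[0,0,0.5],"roll":0,"hand":0},
    {"offset":[0,0,0.5],"roll":0,"hand":0},
    {"offset":[0,0,0.5],"roll":0,"hand":0},
    {"offset":[0,0,0.5],"roll":0,"hand":0},
    {"offset":[0,0,0.5],"roll":0,"hand":0},
    {"offset":[0,0,0.5],"roll":0,"hand":0},
    {"offset":[0,0,0.5],"roll":0,"hand":0}
  ]
}}

```text
clock: 13.57
tool_pos: [0.4875, 0.152, 0.0484]
orientation: [-180.0, -0.0, 0.0]
force: [-5.2, -0.5, 13.5]
opening: 0.0
```

Emit:
{"op": "jog_arm", "data": {
  "motion": [
    {"offset":[0,0,-4],"roll":0,"hand":0},
    {"offset":[0,0,-8],"roll":0,"hand":0},
    {"offset":[0,0,-13],"roll":0,"hand":0},
    {"offset":[0,0,-28],"roll":0,"hand":0},
    {"offset":[-3,38,-28],"roll":0,"hand":0},
    {"offset":[-6,75,-28],"roll":0,"hand":0},
    {"offset":[-6,75,-28],"roll":0,"hand":0},
    {"offset":[-6,75,-28],"roll":0,"hand":0},
    {"offset":[-6,75,-28],"roll":0,"hand":0},
    {"offset":[-6,75,-24],"roll":0,"hand":0},
    {"offset":[-6,75,-20],"roll":0,"hand":0},
    {"offset":[-6,75,-18],"roll":0,"hand":0},
    {"offset":[-6,75,-16],"roll":0,"hand":0},
    {"offset":[-6,75,-14],"roll":0,"hand":0},
    {"offset":[-6,75,-12],"roll":0,"hand":0},
    {"offset":[-6,75,-10],"roll":0,"hand":0},
    {"offset":[-6,75,-8],"roll":0,"hand":0},
    {"offset":[-6,75,-6],"roll":0,"hand":0},
    {"offset":[-6,75,-6],"roll":0,"hand":0},
    {"offset":[-6,75,-6],"roll":0,"hand":0}
  ]
}}

```text
clock: 15.23
tool_pos: [0.4814, 0.0772, 0.054]
orientation: [-180.0, -0.0, 0.0]
force: [-4.3, 1.8, 10.9]
opening: 0.0004
```

```bash
python3 rd.py q1 5; python3 shift.py r3 q1 264,237,7,3 264,238,6,2 229,210,3,4 252,223,3,4 
```

```text
15.4833 [ 4.8143e+02  7.7140e+01  5.4080e+01 -4.0800e+00  1.3600e+00  9.9300e+00
  5.1800e+00  1.5110e+01  1.9000e-01] [0.01 0.01 0.02 0.4  0.47 0.43 0.24 0.09 0.31]
264,237,7,3 (-0.625, 2.625)
264,238,6,2 (-0.375, 3.125)
229,210,3,4 (0.25, 1.125)
252,223,3,4 (-0.5, 0.875)
```

The right spring is strong too. Pressing it to the rings.

Emit:
{"op": "jog_arm", "data": {
  "motion": [
    {"offset":[0,0,1],"roll":0,"hand":0},
    {"offset":[0,0,2],"roll":0,"hand":0},
    {"offset":[0,0,3],"roll":0,"hand":0},
    {"offset":[0,0,4],"roll":0,"hand":0},
    {"offset":[0,0,5],"roll":0,"hand":0},
    {"offset":[0,0,5.6],"roll":0,"hand":0},
    {"offset":[0,0,5.6],"roll":0,"hand":0},
    {"offset":[0,0,5.6],"roll":0,"hand":0},
    {"offset":[0,0,5.6],"roll":0,"hand":0},
    {"offset":[0,0,5.6],"roll":0,"hand":0},
    {"offset":[0,0,5.6],"roll":0,"hand":0}
  ]
}}

```text
clock: 16.4
tool_pos: [0.4815, 0.0771, 0.0488]
orientation: [-180.0, -0.1, 0.1]
force: [-4.9, 1.7, 14.5]
opening: 0.0005
```

```bash
python3 rd.py q2 14; python3 shift.py r3 q2 264,237,7,3 264,238,6,2 229,210,3,4 252,223,3,4 239,217,8,8 
```

```text
17.1 [ 4.8148e+02  7.7160e+01  4.8840e+01 -5.3000e+00  1.5300e+00  1.4090e+01
  5.7200e+00  2.0580e+01  1.0000e-01] [0.01 0.01 0.01 0.45 0.53 0.55 0.28 0.39 0.26]
264,237,7,3 (-2.0, 4.625)
264,238,6,2 (-0.125, 4.625)
229,210,3,4 (0.25, 1.375)
252,223,3,4 (-0.375, 1.625)
239,217,8,8 (-0.125, 1.5)
```

Emit:
{"op": "jog_arm", "data": {
  "motion": [
    {"offset":[0,0,0.5],"roll":0,"hand":0},
    {"offset":[0,0,0.5],"roll":0,"hand":0},
    {"offset":[0,0,0.5],"roll":0,"hand":0},
    {"offset":[0,0,0.5],"roll":0,"hand":0},
    {"offset":[0,0,0.5],"roll":0,"hand":0},
    {"offset":[0,0,0.5],"roll":0,"hand":0},
    {"offset":[0,0,0.5],"roll":0,"hand":0},
    {"offset":[0,0,0.5],"roll":0,"hand":0},
    {"offset":[0,0,0.5],"roll":0,"hand":0},
    {"offset":[0,0,0.5],"roll":0,"hand":0}
  ]
}}

```text
clock: 17.93
tool_pos: [0.4815, 0.0772, 0.0484]
orientation: [-180.0, -0.1, 0.1]
force: [-5.9, 1.5, 14.7]
opening: 0.0005
```

Emit:
{"op": "jog_arm", "data": {
  "motion": [
    {"offset":[0,0,-4],"roll":0,"hand":0},
    {"offset":[0,0,-8],"roll":0,"hand":0},
    {"offset":[0,0,-14],"roll":0,"hand":0},
    {"offset":[0,0,-40],"roll":0,"hand":0},
    {"offset":[0,0,-70],"roll":0,"hand":20},
    {"offset":[10,34,-95],"roll":0,"hand":60},
    {"offset":[20,68,-95],"roll":0,"hand":60},
    {"offset":[30,101,-95],"roll":0,"hand":60},
    {"offset":[40,135,-95],"roll":0,"hand":60},
    {"offset":[50,169,-95],"roll":0,"hand":60},
    {"offset":[60,203,-95],"roll":0,"hand":60},
    {"offset":[70,236,-95],"roll":0,"hand":60},
    {"offset":[80,270,-95],"roll":0,"hand":60},
    {"offset":[90,304,-95],"roll":0,"hand":60},
    {"offset":[90,304,-95],"roll":0,"hand":60},
    {"offset":[90,304,-95],"roll":0,"hand":60},
    {"offset":[90,304,-95],"roll":0,"hand":60}
  ]
}}

```text
clock: 19.35
tool_pos: [0.5708, -0.2273, 0.1416]
orientation: [-180.0, 0.1, -0.0]
force: [0.2, 0.5, -0.8]
opening: 0.0599
```

```bash
python3 - <<'E'
from plant import ctrl,cams
from h import *
o=ctrl.get_obs();print(o["clock"],o["tool_pos"],o["orientation"],o["opening"],o["joint_pos"])
s=cams.snapshot("scene");t=cams.snapshot("top");np.savez("w1s.npz",**s);np.savez("w1t.npz",**t)
b,w=masks(s["img"]);print(w[255:300,380:425].sum(),s["img"].shape)
C={"scene":(s,[(218,204),(240,218),(264,234)]),"top":(t,[(241,232),(266,234),(292,236)])}
for n,(q,L) in C.items():
  b=masks(q["img"])[0]
  for u,v in L:
    p=atz(q,u,v,.08);print(n,fit(q,b,p[0],p[1],[(.016,.072,.088)],(u-12,v-17,24,34)))
A=np.hstack([s["img"][210:330,320:480],t["img"][150:270,320:480]]);A=cv2.resize(A,None,fx=2.5,fy=2.5,interpolation=cv2.INTER_CUBIC);cv2.imwrite("pics/w1.png",A[:,:,::-1])
E
```

```text
19.35 [ 0.57075916 -0.22728251  0.14157113] [-1.79980923e+02  6.96856763e-02 -4.16410989e-02] 0.05992958547138315 [-3.53124125e+00  1.75504280e+01 -1.21269114e+01 -1.70229448e-02
 -6.03933793e+01  9.34980077e+01]
679 (420, 560, 3)
scene (array([492.54084416, 225.87749004]), np.float64(16.1806640625))
scene (array([486.3322248 , 151.48233755]), np.float64(19.21630859375))
scene (array([479.7769612 ,  76.21970138]), np.float64(18.27734375))
top (array([493.46925486, 224.76191154]), np.float64(4.18408203125))
top (array([488.08430751, 151.61271621]), np.float64(2.713623046875))
top (array([481.25979074,  76.67577678]), np.float64(2.71337890625))
```

View pics/w1.png

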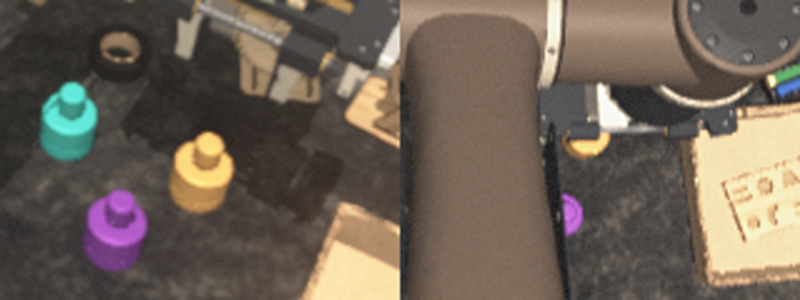

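The brass weight stands alone below the open fingers, and the cap fits show the springs unmoved. I'll descend and grip the knob.

Emit:
{"op": "jog_arm", "data": {
  "motion": [
    {"offset":[0.7,0,30],"roll":0,"hand":60},
    {"offset":[0.7,0,55],"roll":0,"hand":60},
    {"offset":[0.7,0,65],"roll":0,"hand":60},
    {"offset":[0.7,0,70],"roll":0,"hand":60},
    {"offset":[0.7,0,74],"roll":0,"hand":60},
    {"offset":[0.7,0,74],"roll":0,"hand":60},
    {"offset":[0.7,0,74],"roll":0,"hand":60}
  ]
}}

```text
clock: 20.03
tool_pos: [0.5727, -0.2272, 0.0695]
orientation: [180.0, -0.1, 0.0]
force: [0.2, 0.0, 1.0]
opening: 0.0601
```

Emit:
{"op": "jog_arm", "data": {
  "motion": [
    {"offset":[-0.5,0,1],"roll":0,"hand":40},
    {"offset":[-0.5,0,1],"roll":0,"hand":30},
    {"offset":[-0.5,0,1],"roll":0,"hand":26},
    {"offset":[-0.5,0,1],"roll":0,"hand":20},
    {"offset":[-0.5,0,1],"roll":0,"hand":10},
    {"offset":[-0.5,0,1],"roll":0,"hand":10},
    {"offset":[-0.5,0,1],"roll":0,"hand":10},
    {"offset":[-0.5,0,1],"roll":0,"hand":10},
    {"offset":[-0.5,0,1],"roll":0,"hand":10},
    {"offset":[-0.5,0,1],"roll":0,"hand":10}
  ]
}}

```text
clock: 20.87
tool_pos: [0.5714, -0.2273, 0.0673]
orientation: [180.0, 0.0, 0.0]
force: [-0.1, 0.8, 0.4]
opening: 0.0104
```

```bash
python3 rd.py g1 4; python3 -c "
from plant import ctrl;o=ctrl.get_obs();print(o['opening'],o['tool_pos'])
from h import *
s=dict(np.load('g1.npz'));w=masks(s['img'])[1];wt=[(.025,0,.042)]
print(fit(s,w,.571,-.227,[(.025,0,.042),(.009,.042,.05)],(380,272,40,26)))"
```

```text
21.0667 [ 5.7143e+02 -2.2727e+02  6.7340e+01  3.2000e-01 -2.9000e-01 -2.9000e-01
 -5.2000e-01 -1.5000e-01  5.0000e-02] [0.   0.02 0.02 0.22 0.29 0.22 0.26 0.22 0.1 ]
0.009895504996471901 [ 0.57143304 -0.22724383  0.06734955]
(array([ 570.40045118, -226.68434811]), np.float64(11.68115234375))
```

The fingers shut on air. The earlier offset had the wrong sign: contact with the 88 mm cap came at a reading of 65, so the tips stand about 23 mm above the reported TCP height and are now at about 90 mm. I'll open, go 42 mm lower and grip.

Emit:
{"op": "jog_arm", "data": {
  "motion": [
    {"offset":[0,0,0],"roll":0,"hand":60},
    {"offset":[0,0,0],"roll":0,"hand":60},
    {"offset":[0,0,0],"roll":0,"hand":60},
    {"offset":[0,0,0],"roll":0,"hand":60},
    {"offset":[0,0,0],"roll":0,"hand":60},
    {"offset":[0,0,10],"roll":0,"hand":60},
    {"offset":[0,0,20],"roll":0,"hand":60},
    {"offset":[0,0,30],"roll":0,"hand":60},
    {"offset":[0,0,36],"roll":0,"hand":60},
    {"offset":[0,0,39],"roll":0,"hand":60},
    {"offset":[0,0,42],"roll":0,"hand":60},
    {"offset":[0,0,42],"roll":0,"hand":60},
    {"offset":[0,0,42],"roll":0,"hand":60}
  ]
}}

```text
clock: 22.15
tool_pos: [0.5716, -0.2273, 0.0254]
orientation: [180.0, 0.0, 0.0]
force: [-0.0, 1.2, 0.3]
opening: 0.06
```

```bash
python3 rd.py g2 3; python3 -c "
from plant import ctrl;o=ctrl.get_obs();print(o['opening'],o['tool_pos'])
from h import *
s=dict(np.load('g2.npz'));w=masks(s['img'])[1]
print(fit(s,w,.571,-.227,[(.025,0,.042)],(380,276,40,24)))"
```

```text
22.3 [ 5.7178e+02 -2.2732e+02  2.5750e+01 -3.0000e-02 -4.7000e-01  6.0000e-02
 -4.1000e-01  3.0000e-02  3.0000e-02] [0.03 0.01 0.08 0.11 0.29 0.23 0.2  0.18 0.36]
0.05978496739148528 [ 0.57178264 -0.2273137   0.02584002]
(array([ 570.53728877, -226.72067656]), np.float64(10.344970703125))
```

Emit:
{"op": "jog_arm", "data": {
  "motion": [
    {"offset":[0,0,0],"roll":0,"hand":40},
    {"offset":[0,0,0],"roll":0,"hand":32},
    {"offset":[0,0,0],"roll":0,"hand":28},
    {"offset":[0,0,0],"roll":0,"hand":24},
    {"offset":[0,0,0],"roll":0,"hand":14},
    {"offset":[0,0,0],"roll":0,"hand":10},
    {"offset":[0,0,0],"roll":0,"hand":10},
    {"offset":[0,0,0],"roll":0,"hand":10},
    {"offset":[0,0,0],"roll":0,"hand":10}
  ]
}}

```text
clock: 23.05
tool_pos: [0.5715, -0.2269, 0.0254]
orientation: [-180.0, -0.0, 0.0]
force: [0.3, 4.8, 2.3]
opening: 0.0233
```

The fingers stopped at 23.3 mm on the knob. Lifting.

Emit:
{"op": "jog_arm", "data": {
  "motion": [
    {"offset":[0,0,-5],"roll":0,"hand":10},
    {"offset":[0,0,-15],"roll":0,"hand":10},
    {"offset":[0,0,-35],"roll":0,"hand":10},
    {"offset":[0,0,-60],"roll":0,"hand":10},
    {"offset":[0,0,-90],"roll":0,"hand":10},
    {"offset":[0,0,-110],"roll":0,"hand":10},
    {"offset":[0,0,-120],"roll":0,"hand":10},
    {"offset":[0,0,-120],"roll":0,"hand":10},
    {"offset":[0,0,-120],"roll":0,"hand":10},
    {"offset":[0,0,-120],"roll":0,"hand":10}
  ]
}}

```text
clock: 23.88
tool_pos: [0.5701, -0.227, 0.1435]
orientation: [-179.9, 0.2, -0.0]
force: [-0.6, 1.6, -6.7]
opening: 0.0227
```

```bash
python3 - <<'E'
from plant import ctrl,cams
from h import *
s=cams.snapshot("scene");o=ctrl.get_obs();print(o["clock"],o["opening"],o["tool_pos"],o["force"],o["orientation"])
w=masks(s["img"])[1];z=.12
P=proj(s,(.5715,-.227,z+.021)).round().astype(int);print(P)
print(fit(s,w,.571,-.227,[(.025,z,z+.042)],(P[0]-22,P[1]-12,44,36)))
for z in(.114,.117,.123,.126): print(z,fit(s,w,.571,-.227,[(.025,z,z+.042)],(P[0]-22,P[1]-12,44,36)))
E
```

```text
23.9333 0.022876785150313488 [ 0.57007067 -0.22701091  0.14328247] [-0.03763259 -0.64492787 -6.45870018] [-1.79954954e+02  1.94933785e-01 -1.41271623e-02]
[411 245]
(array([ 566.36014172, -226.9949841 ]), np.float64(113.50439453125))
0.114 (array([ 571.23544786, -226.03020052]), np.float64(111.6689453125))
0.117 (array([ 568.93150971, -226.56751262]), np.float64(112.4287109375))
0.123 (array([ 563.82389596, -227.78184351]), np.float64(113.851806640625))
0.126 (array([ 561.61616833, -228.2615473 ]), np.float64(114.355712890625))
```

The weight hangs in the grip (−6.5 N). Carrying it over the left spring.

Emit:
{"op": "jog_arm", "data": {
  "motion": [
    {"offset":[-6,-35,0],"roll":0,"hand":10},
    {"offset":[-12,-70,0],"roll":0,"hand":10},
    {"offset":[-18,-105,0],"roll":0,"hand":10},
    {"offset":[-24,-140,0],"roll":0,"hand":10},
    {"offset":[-30,-175,0],"roll":0,"hand":10},
    {"offset":[-36,-210,0],"roll":0,"hand":10},
    {"offset":[-42,-245,0],"roll":0,"hand":10},
    {"offset":[-48,-280,0],"roll":0,"hand":10},
    {"offset":[-54,-315,0],"roll":0,"hand":10},
    {"offset":[-60,-350,0],"roll":0,"hand":10},
    {"offset":[-66,-385,0],"roll":0,"hand":10},
    {"offset":[-71,-415,0],"roll":0,"hand":10},
    {"offset":[-75,-438,0],"roll":0,"hand":10},
    {"offset":[-77,-452.5,0],"roll":0,"hand":10},
    {"offset":[-77,-452.5,0],"roll":0,"hand":10},
    {"offset":[-77,-452.5,0],"roll":0,"hand":10},
    {"offset":[-77,-452.5,0],"roll":0,"hand":10},
    {"offset":[-77,-452.5,0],"roll":0,"hand":10}
  ]
}}

```text
clock: 25.43
tool_pos: [0.4942, 0.2241, 0.1449]
orientation: [179.9, 0.0, -0.0]
force: [-0.3, -0.6, -6.3]
opening: 0.0228
```

```bash
python3 - <<'E'
from plant import ctrl,cams
from h import *
for i in range(4): s=cams.snapshot("scene")
o=ctrl.get_obs();print(o["clock"],o["opening"],o["tool_pos"],o["force"],o["orientation"])
np.savez("c1.npz",**s)
b,w=masks(s["img"]);P=proj(s,(.493,.2255,.139)).round().astype(int);print(P)
B=(P[0]-20,P[1]-10,40,32)
for z in(.114,.118,.122):
  for nm,m in(("w",w),): print(z,fit(s,m,.493,.2255,[(.025,z,z+.042)],B))
k=9;u0,v0=180,150
A=cv2.resize(s["img"][v0:v0+65,u0:u0+85],None,fx=k,fy=k,interpolation=cv2.INTER_CUBIC)
cv2.imwrite("pics/c1.png",A[:,:,::-1])
M=w[P[1]-14:P[1]+26,P[0]-22:P[0]+22]
for r in M[::2]: print("".join(".#"[int(x)] for x in r))
E
```

```text
25.6333 0.023179777030004425 [0.49449572 0.2245084  0.14538561] [-0.20795764  0.00904652 -6.21659579] [ 1.79999870e+02 -1.39633085e-04 -4.75110317e-02]
[215 183]
0.114 (array([498.64669478, 228.83807573]), np.float64(70.7265625))
0.118 (array([496.11090224, 225.65733517]), np.float64(70.20703125))
0.122 (array([492.99736166, 222.93351078]), np.float64(70.16552734375))
...............#######......................
...............#######......................
..............########......................
............##########......................
...........############.......###...........
..........################..######..........
...........#######################..........
............######################..........
............#######################.........
.............######################.........
.............######################.........
.............#####################..........
..............###################...........
..................##########................
............................................
............................................
............................................
............................................
............................................
............................................
```

The mask fit puts the hanging weight at the tool axis, (494.5,224.5), so 1.4 mm and 1 mm of correction are needed. I'll correct, then lower to just above the cap.

Emit:
{"op": "jog_arm", "data": {
  "motion": [
    {"offset":[-1.4,-1,0],"roll":0,"hand":10},
    {"offset":[-1.4,-1,10],"roll":0,"hand":10},
    {"offset":[-1.4,-1,20],"roll":0,"hand":10},
    {"offset":[-1.4,-1,26],"roll":0,"hand":10},
    {"offset":[-1.4,-1,26],"roll":0,"hand":10},
    {"offset":[-1.4,-1,26],"roll":0,"hand":10},
    {"offset":[-1.4,-1,26],"roll":0,"hand":10}
  ]
}}

```text
clock: 26.22
tool_pos: [0.4931, 0.2263, 0.1193]
orientation: [180.0, -0.0, 0.0]
force: [0.3, 0.4, -5.2]
opening: 0.0232
```

```bash
python3 - <<'E'
from plant import ctrl,cams
from h import *
for i in range(4): s=cams.snapshot("scene")
o=ctrl.get_obs();print(o["clock"],o["opening"],o["tool_pos"],o["force"],o["orientation"])
z=o["tool_pos"][2]-.0254;b,w=masks(s["img"])
P=proj(s,(.493,.2255,z+.02)).round().astype(int)
print(z,fit(s,w,.493,.2255,[(.025,z,z+.042)],(P[0]-20,P[1]-8,40,30)))
b=masks(s["img"])[0];print(b[190:225,205:232].sum())
E
```

```text
26.4167 0.023185282532462506 [0.49316877 0.22641102 0.11973242] [ 0.08497335 -0.57791954 -5.1260547 ] [-1.79974056e+02 -3.30450023e-02  1.77063313e-02]
0.09433241547849305 (array([493.5159003 , 226.28182251]), np.float64(49.68603515625))
50
```

Emit:
{"op": "jog_arm", "data": {
  "motion": [
    {"offset":[0,0.9,0],"roll":0,"hand":10},
    {"offset":[0,0.9,0],"roll":0,"hand":10},
    {"offset":[0,0.9,3],"roll":0,"hand":10},
    {"offset":[0,0.9,5],"roll":0,"hand":10},
    {"offset":[0,0.9,7],"roll":0,"hand":10},
    {"offset":[0,0.9,9],"roll":0,"hand":10},
    {"offset":[0,0.9,11],"roll":0,"hand":10},
    {"offset":[0,0.9,11],"roll":0,"hand":10},
    {"offset":[0,0.9,11],"roll":0,"hand":10}
  ]
}}

```text
clock: 27.17
tool_pos: [0.4929, 0.2253, 0.1081]
orientation: [180.0, 0.0, 0.0]
force: [-0.4, 0.8, -5.1]
opening: 0.0232
```

```bash
python3 rd.py d1 5
```

```text
27.4167 [ 4.9300e+02  2.2535e+02  1.0843e+02 -9.0000e-02  2.9000e-01 -6.1500e+00
 -3.4000e-01  4.0000e-02 -1.9000e-01] [0.02 0.02 0.06 0.25 0.38 0.56 0.12 0.16 0.22]
```

The rim is 5 mm below the cap top with no load change, so the cup is over the cap. Lowering on.

Emit:
{"op": "jog_arm", "data": {
  "motion": [
    {"offset":[0,0,2],"roll":0,"hand":10},
    {"offset":[0,0,4],"roll":0,"hand":10},
    {"offset":[0,0,6],"roll":0,"hand":10},
    {"offset":[0,0,8],"roll":0,"hand":10},
    {"offset":[0,0,10],"roll":0,"hand":10},
    {"offset":[0,0,12],"roll":0,"hand":10},
    {"offset":[0,0,14],"roll":0,"hand":10},
    {"offset":[0,0,15],"roll":0,"hand":10},
    {"offset":[0,0,15],"roll":0,"hand":10},
    {"offset":[0,0,15],"roll":0,"hand":10}
  ]
}}

```text
clock: 28.25
tool_pos: [0.4931, 0.2254, 0.0935]
orientation: [-180.0, -0.0, 0.0]
force: [-0.8, -1.0, -1.1]
opening: 0.0231
```

```bash
python3 rd.py d2 6; python3 shift.py r3 d2 229,210,3,4 252,223,3,4 239,217,8,8 264,233,8,8
```

```text
28.55 [ 4.9308e+02  2.2538e+02  9.3540e+01 -4.2000e-01 -7.7000e-01 -6.6000e-01
 -3.1400e+00  9.1000e-01  8.0000e-02] [0.03 0.02 0.02 0.49 0.42 0.39 0.25 0.26 0.18]
229,210,3,4 (0.5, 0.75)
252,223,3,4 (0.125, 0.375)
239,217,8,8 (0.25, 0.375)
264,233,8,8 (0.0, 0.375)
```

The spring carries nearly all the weight. One more mm, then release and withdraw upwards.

Emit:
{"op": "jog_arm", "data": {
  "motion": [
    {"offset":[0,0,1.2],"roll":0,"hand":10},
    {"offset":[0,0,1.2],"roll":0,"hand":10},
    {"offset":[0,0,1.2],"roll":0,"hand":10},
    {"offset":[0,0,1.2],"roll":0,"hand":26},
    {"offset":[0,0,1.2],"roll":0,"hand":30},
    {"offset":[0,0,1.2],"roll":0,"hand":40},
    {"offset":[0,0,1.2],"roll":0,"hand":50},
    {"offset":[0,0,1.2],"roll":0,"hand":60},
    {"offset":[0,0,1.2],"roll":0,"hand":60},
    {"offset":[0,0,1.2],"roll":0,"hand":60},
    {"offset":[0,0,-8],"roll":0,"hand":60},
    {"offset":[0,0,-25],"roll":0,"hand":60},
    {"offset":[0,0,-50],"roll":0,"hand":60},
    {"offset":[0,0,-90],"roll":0,"hand":60},
    {"offset":[0,40,-120],"roll":0,"hand":60},
    {"offset":[-20,80,-120],"roll":0,"hand":60},
    {"offset":[-40,120,-120],"roll":0,"hand":60},
    {"offset":[-60,160,-120],"roll":0,"hand":60},
    {"offset":[-60,200,-120],"roll":0,"hand":60},
    {"offset":[-60,200,-120],"roll":0,"hand":60}
  ]
}}

```text
clock: 30.22
tool_pos: [0.431, 0.0218, 0.2146]
orientation: [-180.0, -0.1, -0.0]
force: [-0.4, 0.5, -1.3]
opening: 0.0603
```

```bash
python3 - <<'E'
from plant import ctrl,cams
from h import *
for i in range(6): s=cams.snapshot("scene")
t=cams.snapshot("top")
o=ctrl.get_obs();print(o["clock"],o["opening"],o["tool_pos"],o["force"])
for n,q in(("s",s),("t",t)):
  w=masks(q["img"])[1]
  for z in(.063,.066,.069):
    P=proj(q,(.493,.2255,z+.035)).round().astype(int)
    print(n,z,fit(q,w,.493,.2255,[(.025,z,z+.042),(.009,z+.042,z+.05),(.012,z+.05,z+.07)],(P[0]-20,P[1]-24,40,48)))
A=np.hstack([s["img"][140:260,170:310],t["img"][180:300,190:330]]);A=cv2.resize(A,None,fx=2.8,fy=2.8,interpolation=cv2.INTER_CUBIC);cv2.imwrite("pics/end.png",A[:,:,::-1])
E
```

```text
30.5667 0.06001105873057195 [0.43331154 0.02609833 0.21347949] [ 0.13399218 -0.10348123 -0.18713958]
s 0.063 (array([494.57799071, 226.47725529]), np.float64(19.844482421875))
s 0.066 (array([492.57112968, 224.04189096]), np.float64(21.342529296875))
s 0.069 (array([490.18106552, 221.67351915]), np.float64(23.3701171875))
t 0.063 (array([493.70102599, 223.73149604]), np.float64(13.91943359375))
t 0.066 (array([493.38818557, 223.09491466]), np.float64(14.94921875))
t 0.069 (array([493.39297127, 223.32822258]), np.float64(15.708251953125))
```

View pics/end.png

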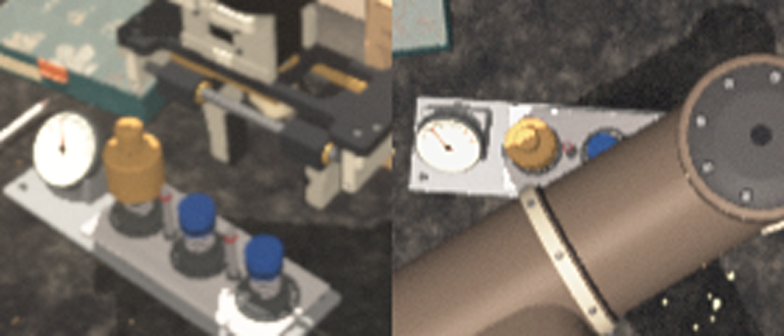

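The weight sits upright over the left cap, hiding it at (133,160) in the left panel, and the gripper is clear. The view fits put its base at a height of about 63–66 mm, as expected on a weak spring. Handing in.

```bash
python3 -c "
from plant import order;print(order.close_job())"
```

```text
the job is handed in; nothing more can be done
None
```

I tested all three springs left to right and left the brass weight sitting cup down over the left cap. The job was handed in at about 30.6 s; `close_job` reports no verdict, so I don't know the score.

| Spring | Force at the rings | Compression from force and height (12 mm = level) | Compression from image |
|---|---|---|---|
| Left | 7.4 N | 11.8 mm | about 12.0 mm |
| Middle | about 14.0 N | 11.75 mm, then 0.5 mm more | 10.5–11.2 mm before the extra 0.5 mm |
| Right | about 14.1 N | 11.7 mm, then 0.5 mm more | 10.9–11.5 mm before the extra 0.5 mm |

The left spring is clearly the weakest, and the dial agreed at about 7 N. I held each cap at the rings for about a second or more.

**Last checks:**
- The weight stands upright over the left cap, with the gripper clear. Camera fits put its axis within about 2–3 mm of the cap's.
- Its base height fits best at about 63–66 mm, against 66 mm expected for the weak spring.
- I saw no shift of the springs when I refitted their caps after the presses. I did not measure them again after placing the weight.

**What went wrong or disagreed:**
- **Height offset:** The reported tool height put the fingertips about 34 mm lower than they were. I found the spring contact by feel. I then read the offset with the wrong sign, so the first grip closed on air above the knob; the second attempt held.
- **Side forces:** The first press on the middle spring slid sideways with 4.6 N, so I lifted off and pressed again. Side forces of about 5 N remained while the middle and right springs were held.

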